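# Gauge salvaged pole collars and sort them

## Task

Sort the loose monitor-pole collars that lie in a row along the front of the desk by their bore, leaving the other things on the desk where they are. First twist the screw lid off the spares tub and lay it on the desk, hub up. Then work through the collars in the order of the row, from left to right: slide each down the step gauge until it stops, let go and read the step it rests on, then put it away: middle step into the tub, top step (small bore) into the tray's left compartment, bottom step (large bore) into its right compartment, lying flat.

Things in the scene. Friction and masses are not known exactly. Their poses are not given: they have to be found in the camera images.
- step_gauge: upright stepped taper gauge, heavy, does not move: dark foot 86 mm across, 12 mm high, and an aluminium mandrel in three tiers, 80 mm tall in all. Origin: on the axis at desk level. Ledges for collars at heights 20 mm (bottom step, 54 mm bore), 38 mm (middle, 45 mm) and 56 mm (top, 36 mm): the origin of a seated collar is at one of these heights.
- gauge_tip (a point): centre of the gauge's blunt nose, 80 mm above the desk, 17 mm across. Three engraved lines mark the bottom tier, two the middle, one the top. Below it each tier widens a little downwards: from 29 to 34 mm diameter (top tier), 40 to 43 mm (middle), 50 to 52 mm (bottom), so a collar on its own ledge has 1 mm of play all round and a collar of larger bore slides on past.
- tub: round grey plastic spares tub, heavy, does not move: 134 mm outside, 58 mm high, inside 106 mm wide, floor 5 mm thick. Origin: centre of its underside; z up. It stands left or right of the gauge. Its neck, 114 mm outside, has a two-start thread.
- tub_lid: black screw lid of the tub, 132 mm across, about 0.11 kg: skirted disc 18 mm high with a fluted hub on top. Origin: centre of the lower edge of its skirt; z up; closed, it is 44 mm above the tub's origin. It turns easily, but lugs under the thread hold it down. In the tub's frame its yaw is 0 to 0.4 rad at the start; it is free to lift straight off from 2.35 rad to a stop at about 2.8.
- lid_hub (a point): centre of the top of the lid's round hub, 47 mm in diameter and 26 mm high, 44 mm above the lid's origin: grip it here. Turn counter-clockwise seen from above, at most 1.5 rad a grip, then let go, turn back and regrip. To lay the lid down, the desk about 0.45 m ahead and 0.30 m to the right of the robot's base is clear at the start.
- tray: grey open tray, 120 mm (its x) by 212 mm (its y), 28 mm high, walls and floor 4 mm thick, heavy, does not move; a low wall across the middle makes two compartments of 112 by 100 mm. Origin: centre of its underside. It stands on the other side of the gauge from the tub.
- bin_small (a point): centre of the floor of the tray's left compartment (towards +y of the tray), for collars of small bore; axes as the tray's.
- bin_large (a point): centre of the floor of the tray's right compartment (towards -y of the tray), for collars of large bore; axes as the tray's.
- collar_1: First of the row from the left (+y). Dark steel stop collar for a monitor pole: plain ring, 66 mm outside, 22 mm high, about 0.1 kg, lying flat at the start; absent in some starts. Its bore is 36, 45 or 54 mm; the outsides are alike. Origin: on its axis at its underside, z along the axis. Grip it across the outside from above, low down.
- collar_2: Second place of the row from the left. Dark steel stop collar for a monitor pole: plain ring, 66 mm outside, 22 mm high, about 0.1 kg, lying flat at the start; absent in some starts. Its bore is 36, 45 or 54 mm; the outsides are alike. Origin: on its axis at its underside, z along the axis. Grip it across the outside from above, low down.
- collar_3: Third place of the row from the left. Dark steel stop collar for a monitor pole: plain ring, 66 mm outside, 22 mm high, about 0.1 kg, lying flat at the start; absent in some starts. Its bore is 36, 45 or 54 mm; the outsides are alike. Origin: on its axis at its underside, z along the axis. Grip it across the outside from above, low down.
- collar_4: Last place of the row, rightmost. Dark steel stop collar for a monitor pole: plain ring, 66 mm outside, 22 mm high, about 0.1 kg, lying flat at the start; absent in some starts. Its bore is 36, 45 or 54 mm; the outsides are alike. Origin: on its axis at its underside, z along the axis. Grip it across the outside from above, low down.
- tape_roll: roll of masking tape, 103 mm, 24 mm high, at the far left; not part of the work. Origin: underside.
- mouse: black computer mouse, 106x62x34 mm, behind the gauge; not part of the work.
- stapler: red stapler, 138x40x48 mm, at the back right; not part of the work.
- keys: two keys on a leather tab, 128 mm long, 8 mm high, lying near the right edge; not part of the work.
Mind the look-alikes: they are no part of the job. What is shaped like the collar_4 but blue or turquoise is not meant.

How it is judged:
On the way, in this order (a step that is already met when the one before it is completed fails the run):
1. the tub's lid is off and lies flat on the desk, hub up, clear of the tub and let go (height (world z) of tub_lid below 0.006 m and angle between tub_lid's own z axis and vertical below 0.1 rad and horizontal distance between tub_lid and tub above 0.12 m and linear speed of tub_lid below 0.03 m/s and contact force between tub_lid and the fingers below 0.3 N), for 0.2 s.
2. collar_1 rests on the gauge's middle step, level and let go (z of collar_1 in the frame of step_gauge between 0.035 and 0.041 m and horizontal distance between collar_1 and step_gauge below 0.006 m and angle between collar_1's own z axis and vertical below 0.08 rad and linear speed of collar_1 below 0.02 m/s and contact force between collar_1 and the fingers below 0.3 N), for 0.2 s.
3. collar_2 rests on the gauge's top step, level and let go (z of collar_2 in the frame of step_gauge between 0.053 and 0.059 m and horizontal distance between collar_2 and step_gauge below 0.006 m and angle between collar_2's own z axis and vertical below 0.08 rad and linear speed of collar_2 below 0.02 m/s and contact force between collar_2 and the fingers below 0.3 N), for 0.2 s.
4. collar_3 rests on the gauge's middle step, level and let go (z of collar_3 in the frame of step_gauge between 0.035 and 0.041 m and horizontal distance between collar_3 and step_gauge below 0.006 m and angle between collar_3's own z axis and vertical below 0.08 rad and linear speed of collar_3 below 0.02 m/s and contact force between collar_3 and the fingers below 0.3 N), for 0.2 s.
5. collar_4 rests on the gauge's bottom step, level and let go (z of collar_4 in the frame of step_gauge between 0.017 and 0.023 m and horizontal distance between collar_4 and step_gauge below 0.006 m and angle between collar_4's own z axis and vertical below 0.08 rad and linear speed of collar_4 below 0.02 m/s and contact force between collar_4 and the fingers below 0.3 N), for 0.2 s.
At the end, for the whole second after the job is handed in: lid on the desk, hub up, level within 0.1 rad, clear of the tub; middle-step collars inside the tub, within 45 mm of its axis; a top-step collar flat in the tray's left compartment, a bottom-step one in its right, within 45 mm of the centre each way; all let go and at rest (all of step 1 and horizontal distance between each of collar_1, collar_3 and tub below 0.045 m and z of each of collar_1, collar_3 in the frame of tub below 0.045 m and linear speed of each of collar_1, collar_2, collar_3, collar_4 below 0.03 m/s and contact force between each of collar_1, collar_2, collar_3, collar_4 and the fingers below 0.3 N and z of collar_2 in the frame of bin_small below 0.008 m and angle between each of collar_2, collar_4's own z axis and vertical below 0.15 rad and x of collar_2 in the frame of bin_small between -0.045 and 0.045 m and y of collar_2 in the frame of bin_small between -0.045 and 0.045 m and z of collar_4 in the frame of bin_large below 0.008 m and x of collar_4 in the frame of bin_large between -0.045 and 0.045 m and y of collar_4 in the frame of bin_large between -0.045 and 0.045 m); the robot touches nothing.
It fails at once if the tape roll is pushed more than 40 mm away (distance of tape_roll from where it was at the start of the episode above 0.04 m).
It fails at once if the mouse is pushed more than 40 mm away (distance of mouse from where it was at the start of the episode above 0.04 m).
It fails at once if the stapler is pushed more than 40 mm away (distance of stapler from where it was at the start of the episode above 0.04 m).
It fails at once if the keys is pushed more than 40 mm away (distance of keys from where it was at the start of the episode above 0.04 m).
Of collar_1, collar_2, collar_3, collar_4 only 3 to 4 are there at a start; the rules pass over those that are not, and their reading is None.
At some moment in a run one of collar_1, collar_2, collar_3, collar_4 may be knocked a few centimetres aside while the robot is not near it.
Once in a run the grip may slacken for a moment while it holds something.
It also fails if it takes over 210 s, if anything falls off the work surface, if the arm or the gripper's body presses on something with over 40 N, if the wrist force passes 120 N, or if a joint passes its speed limit or range.

## Robot

A 6-joint arm with a two-finger parallel gripper is mounted at the origin on a cart in front of the work surface, level with it; the furniture and walls round the work are solid. World frame = base frame: x ahead of the robot, y to its left, z up, the work surface at z = 0. Lengths are in m, angles in rad, forces in N, time in s.
With the tool pointing down it reaches from about 0.3 to 0.825 m from the base axis. Payload 5.4 kg.
Tool frame: the origin (TCP) lies at the very end of the fingers, on their centre line; the grasp point (between the pads) lies 19 mm behind it; z points along the fingers, y is the line along which they close (so a half turn about z gives the same grasp; the last joint's range is limited). The gripper opens to 92 mm and grips with 3 to 60 N. Pads are 20 mm wide; open, the fingers measure 128 mm over their backs; the gripper's body (75 mm by 189 mm) begins 69 mm behind the grasp point.
Start: joints at [-0.21, 0.158, 1.597, -0, 1.386, -0.21], TCP at [0.575, -0, 0.215] pointing down, gripper open.
Joint ranges: [-2.91, 2.91], [-0.94, 2.29], [0.18, 2.7], [-1.29, 4.43], [0.17, 2.64], [-3, 3]. Speed limits (rad/s): [2.57, 2.57, 3.14, 3.14, 3.14, 3.14].

## Interface

Orientations are given as a rotation vector (axis times angle).
In Python, from workcell import bot gives the robot as it stands. Calls block until the motion is done:
- bot.goto(position, orientation): joint-space move of the TCP to a pose.
- bot.line_to(position, rot=None, max_speed=0.15): straight line of the TCP; rot=None keeps the orientation; max_speed is the mean speed in m/s.
- bot.set_joints(angles): joint-space move.
- bot.set_gripper(opening, newtons=None): opening from 0.0 (shut) to 1.0 (fully open); newtons is the grip in N (None keeps the last); returns when the fingers have stopped.
- bot.hold(seconds).
- bot.inverse_kinematics(position, orientation): joint angles nearest the present ones, or None.
- bot.read_camera(name): name is "scene" or "side" or "wrist"; returns a dict with "pixels" (420x560x3 uint8, blue, green, red), "fx", "fy", "cx", "cy" (pixels), "R" (3x3) and "t" (3): a world point X has camera coordinates R X + t. Camera axes: x right, y down, z forward; pixel columns grow to the right and rows downward; lengths in m; the calibration is good to about 2 mm. A picture is of the moment at which its call begins. There is no depth.
A pose or a line that the arm cannot do raises bot.MotionError and nothing moves.
- bot.job_done(): hands the job in; it is judged then, once.
Readings, each from a call of its own:
- bot.current_clock(): time.
- bot.current_joints(): joint angles.
- bot.current_joint_vel(): joint speeds.
- bot.current_effort(): joint torques, N m.
- bot.current_ee_pos(): TCP position.
- bot.current_tool_rot(): TCP orientation.
- bot.current_contact_force(): force on the tool from outside, world axes, zero at the start.
- bot.current_ft_torque(): the same for the moment, N m.
- bot.current_opening(): opening from 0.0 (shut) to 1.0 (fully open).
- bot.current_grip_force(): force on a finger pad.
Only numpy, scipy, OpenCV 4.12 (cv2) and the standard library are available. Lean on these libraries where they do the work, as an engineer would, in place of code of your own. Each camera call takes 0.05 s, during which the arm holds its last target. There are 200 camera calls.

## Working session

There is one attempt and no reset: what is moved stays moved. The work goes in short steps, each a Python script; the robot and the scene stay as the last script left them, time stands still between calls to the robot, and variables do not carry over. Pictures are saved under pics/ and viewed, at most 14 in all, crops included, and the job is handed in when it is done.

```bash
ls; mkdir -p pics; python3 - <<'E'
from workcell import bot
import cv2
for n in ("scene","side","wrist"):
    c=bot.read_camera(n); cv2.imwrite(f"pics/{n}0.png",c["pixels"])
    print(n,c["fx"],c["cx"],c["cy"],c["R"],c["t"])
a=cv2.imread("pics/scene0.png");b=cv2.imread("pics/side0.png")
print(bot.current_tool_rot(),bot.current_clock())
E
```

```text
pics
scene 389.1743401789561 274.5888006717533 211.42501203800794 [[ 0.76699752 -0.64162357 -0.00583139]
 [-0.46906493 -0.55447317 -0.6874137 ]
 [ 0.43782749  0.5299799  -0.72624266]] [-0.42705616  0.3580244   1.04208087]
side 436.61459543888657 286.36430898505387 209.9246494108532 [[-0.95074755 -0.3092564  -0.02096625]
 [-0.15415318  0.53042767 -0.83359659]
 [ 0.26891616 -0.7893079  -0.55197567]] [0.57694512 0.13671421 1.2089944 ]
wrist 364.2469305831213 278.6630779423465 205.3800979467124 [[ 9.99999064e-01 -2.89396654e-04 -1.33733987e-03]
 [ 1.21411972e-04 -9.54755302e-01  2.97392500e-01]
 [-1.36289673e-03 -2.97392384e-01 -9.54754373e-01]] [-0.57410799 -0.03296622  0.39242171]
[-2.22052799e+00 -2.22067714e+00  1.29898879e-03] 0.15
```

View pics/scene0.png

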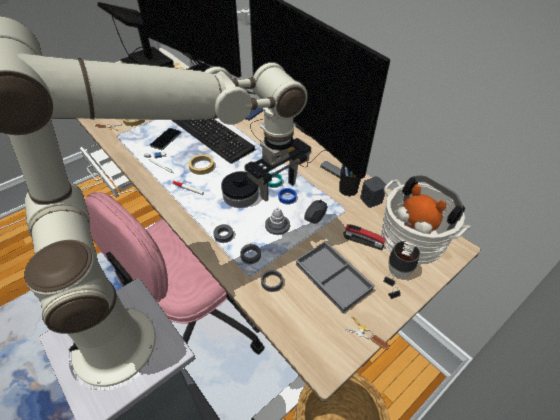

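View pics/side0.png

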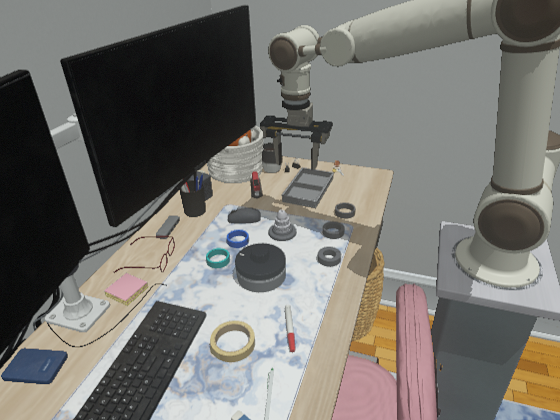

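The scene view shows three dark collars at px (224,233), (250,254) and (272,281). The closed tub is at (240,188), the gauge at (277,222) and the tray at (335,275). The look-alikes are the blue ring at (288,196) and the turquoise ring at (276,180); I'll leave both alone because the collars are dark steel and lie in the front row. The side view matches: collars at (329,256), (333,230) and (345,210), tub lid at (260,260), gauge at (283,225).

```bash
cat > h.py <<'E'
from workcell import bot
import numpy as np, cv2
from scipy.spatial.transform import Rotation as Ro
def ray(c,u,v,z):
    R,t=np.array(c["R"]),np.array(c["t"]); C=-R.T@t
    d=R.T@np.array([(u-c["cx"])/c["fx"],(v-c["cy"])/c["fy"],1]); return (C+d*(z-C[2])/d[2])
def proj(c,X):
    p=np.array(c["R"])@np.array(X)+np.array(c["t"]); return np.array([c["fx"]*p[0]/p[2]+c["cx"],c["fy"]*p[1]/p[2]+c["cy"]])
def down(a):
    "tool down; a = angle of the tool's y (closing) axis in the world"
    y=np.array([np.cos(a),np.sin(a),0]); z=np.array([0,0,-1.]); x=np.cross(y,z)
    return Ro.from_matrix(np.c_[x,y,z]).as_rotvec()
E
python3 - <<'E'
from h import *
S=bot.read_camera("scene");D=bot.read_camera("side");W=bot.read_camera("wrist")
for c in (S,D,W): print(-np.array(c["R"]).T@c["t"])
print(Ro.from_rotvec(bot.current_tool_rot()).as_matrix().round(3))
for n,p,q,z in [("c_a",(224,233),(329,256),.015),("c_b",(250,254),(333,230),.015),("c_c",(272,281),(345,210),.015),("hub",(239,181),(260,252),.088),("tip",(277,207),(283,208),.08),("tray",(335,275),(310,186),.014),("blue",(288,196),(238,239),.015),("keys",(370,335),(337,166),.005),("mouse",(315,211),(244,216),.02),("stap",(363,236),(256,185),.03)]:
    print(n,ray(S,*p,z).round(3),ray(D,*q,z).round(3))
E
```

```text
[ 0.03923606 -0.62777629  1.00042413]
[0.24448596 1.0601758  0.79339637]
[0.57477829 0.08503465 0.38410631]
[[-0.     1.    -0.001]
 [ 1.     0.     0.   ]
 [ 0.    -0.001 -1.   ]]
c_a [0.442 0.124 0.015] [0.438 0.134 0.015]
c_b [ 0.455 -0.001  0.015] [0.455 0.012 0.015]
c_c [ 0.444 -0.123  0.015] [ 0.443 -0.105  0.015]
hub [0.588 0.23  0.088] [0.593 0.256 0.088]
tip [0.613 0.054 0.08 ] [0.605 0.033 0.08 ]
tray [ 0.604 -0.228  0.014] [ 0.591 -0.223  0.014]
blue [0.72  0.119 0.015] [0.713 0.134 0.015]
keys [ 0.541 -0.421  0.005] [ 0.536 -0.412  0.005]
mouse [ 0.739 -0.001  0.02 ] [0.739 0.025 0.02 ]
stap [ 0.772 -0.188  0.03 ] [ 0.766 -0.151  0.03 ]
```

View pics/wrist0.png

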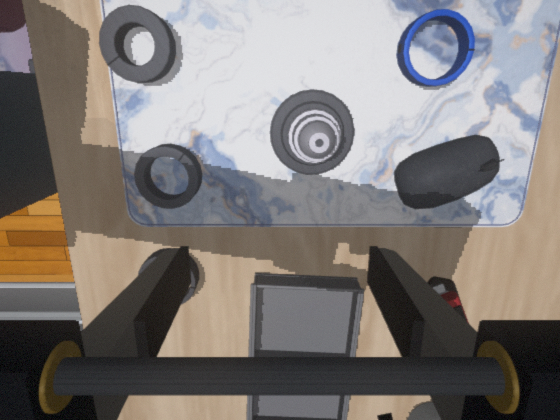

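The wrist view shows the gauge nose at (319,143), collars at (137,44), (168,176) and (168,272), and the blue ring at (437,48). The lid is out of frame, so I'll look from above it and above the gauge.

```bash
python3 - <<'E'
from h import *
c=bot.read_camera("wrist"); print("tip",ray(c,319,143,.08).round(4))
bot.goto([.59,.18,.26],down(0)); print(bot.current_joints(),bot.current_clock())
c=bot.read_camera("wrist"); cv2.imwrite("pics/w1.png",c["pixels"]); np.save("c1.npy",c,allow_pickle=True)
print(proj(c,[.59,.243,.088]))
E
```

```text
tip [0.6082 0.0445 0.08  ]
[ 9.93386940e-02  2.40250394e-01  1.41463441e+00 -8.82091070e-04
  1.48763241e+00  9.97239380e-02] 1.125
[278.89610178 115.7596596 ]
```

View pics/w1.png

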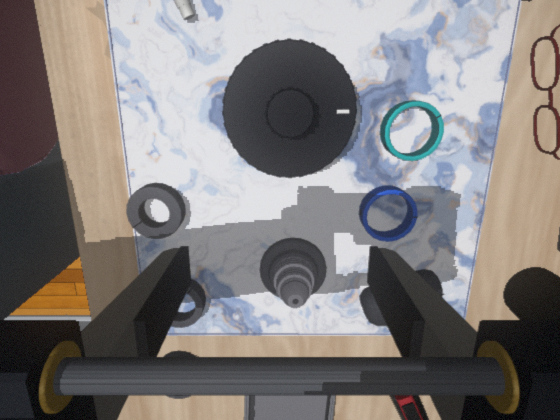

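The close wrist view has the hub centre at about (292,113), the lid's white mark at (343,112) and the gauge nose at (295,300). Next I'll compute the positions and do the first twist.

```bash
cat >> h.py <<'E'
def turn(p,a0,a1,n=4,dt=.0):
    for a in np.linspace(a0,a1,n+1)[1:]: bot.goto(p,down(a))
E
python3 - <<'E'
from h import *
c=np.load("c1.npy",allow_pickle=True).item()
g=cv2.cvtColor(c["pixels"],cv2.COLOR_BGR2GRAY)
m=(g[30:185,215:362]<75).astype(np.uint8); 
k=max(cv2.findContours(m,cv2.RETR_EXTERNAL,cv2.CHAIN_APPROX_NONE)[0],key=cv2.contourArea)
(e,ax,_)=cv2.fitEllipse(k); u=(e[0]+215,e[1]+30); print(u,ax)
L=ray(c,*u,.06); H=ray(c,292,113,.088); print("lid",L,"hub",H,"tip",ray(c,295,300,.08))
p=(L+H)/2; x,y=p[:2]
t0=bot.current_clock()
bot.set_gripper(.85,40)
a=-.6
bot.goto([x,y,.13],down(a)); bot.line_to([x,y,.068],max_speed=.1)
bot.set_gripper(0,40); print(bot.current_opening(),bot.current_grip_force(),bot.current_contact_force(),bot.current_clock()-t0)
turn([x,y,.068],a,a+1.2)
print(bot.current_tool_rot(),bot.current_ee_pos(),bot.current_contact_force(),bot.current_ft_torque(),bot.current_clock()-t0)
bot.set_gripper(.85); bot.line_to([x,y,.1]); 
bot.goto([x,y-.063,.20],down(0)); np.save("lid.npy",[x,y])
c=bot.read_camera("wrist"); cv2.imwrite("pics/w2.png",c["pixels"]);
c=np.asarray(c["pixels"]); print(bot.current_clock())
E
```

```text
(290.06807708740234, 108.4353256225586) (130.890380859375, 135.7637176513672)
lid [0.60095982 0.2482418  0.06      ] hub [0.60191907 0.24543521 0.088     ] tip [0.60753242 0.04646489 0.08      ]
0.5021881878642939 40.000439286231995 [0.30420691 0.39241112 1.0914085 ] 2.4583000000000004
[-1.4682975  -2.77423804  0.00307492] [0.59999694 0.24693192 0.06830204] [-8.08168032  0.2716742   7.72985713] [0.03890026 1.09710246 0.30751492] 4.025
6.8
```

View pics/w2.png

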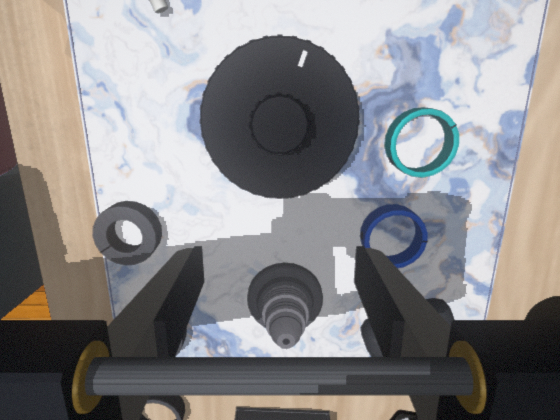

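The mark is now at (303,59), so the lid has turned 1.19 rad as intended. Second twist, then a gentle lift that checks the force.

```bash
python3 - <<'E'
from h import *
x,y=np.load("lid.npy")+[-.0005,0]
S=bot.read_camera("scene"); print("keys",[ray(S,*q,.004).round(3) for q in((346,330),(360,320),(387,347))])
a=-.6
bot.goto([x,y,.11],down(a)); bot.line_to([x,y,.068],max_speed=.1)
bot.set_gripper(0,60); turn([x,y,.068],a,a+1.22)
print(bot.current_contact_force(),bot.current_ft_torque())
ok=True
for z in(.071,.075,.08):
    bot.line_to([x,y,z],max_speed=.03); f=bot.current_contact_force(); print(z,f,bot.current_ee_pos()[2])
    if abs(f[2])>15: ok=False;break
if ok:
    bot.line_to([x,y,.2],max_speed=.15); print(bot.current_opening(),bot.current_contact_force(),bot.current_clock())
    c=bot.read_camera("side"); cv2.imwrite("pics/s2.png",c["pixels"][100:350,150:450])
E
```

```text
keys [array([ 0.503, -0.369,  0.004]), array([ 0.554, -0.374,  0.004]), array([ 0.55 , -0.472,  0.004])]
[-4.66261257 -0.30793824  7.03794303] [0.10664302 0.49665308 0.38291048]
0.071 [-0.78957198  0.07409794 -0.87898941] 0.07018756551238406
0.075 [-2.58036838 -0.70773627 -0.40713321] 0.07465637379923257
0.08 [-1.00946546  0.46912382 -1.1209995 ] 0.08047961871979539
0.4973224994774527 [ 0.04887792  0.83016385 -1.62958796] 12.0833
```

```bash
python3 - <<'E'
from h import *
def st(): print(bot.current_opening(),bot.current_grip_force(),bot.current_contact_force().round(2) if hasattr(bot.current_contact_force(),'round') else bot.current_contact_force(),bot.current_ee_pos(),bot.current_clock())
a=.62
bot.line_to([.43,-.28,.2],max_speed=.25); st()
bot.line_to([.43,-.28,.05],max_speed=.12); bot.line_to([.43,-.28,.0245],max_speed=.04); st()
bot.set_gripper(.8); bot.line_to([.43,-.28,.15],max_speed=.2)
bot.goto([.6,-.06,.27],down(0)); bot.hold(.2)
c=bot.read_camera("wrist"); w=c["pixels"]; np.save("c3.npy",c,allow_pickle=True); cv2.imwrite("pics/w3.png",w)
s=bot.read_camera("scene")["pixels"]; cv2.imwrite("pics/s3.png",s[140:400,150:470]); print(bot.current_clock())
E
```

```text
0.4936370201348471 59.999197125434875 [ 0.04  0.44 -2.42] [ 0.43022703 -0.27932029  0.19995181] 14.5
0.49830047853721643 59.999311566352844 [-0.04  0.4  -2.3 ] [ 0.43011388 -0.28010511  0.0245938 ] 16.6833
19.4917
```

View pics/w3.png

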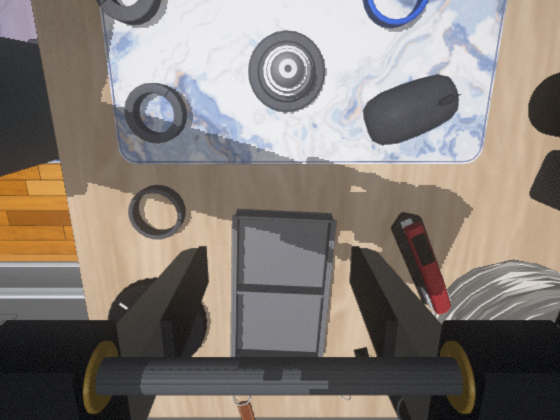

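View pics/s3.png

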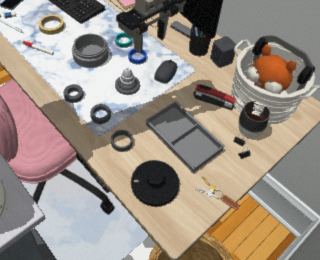

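The lid lies hub up in the clear area. The gauge nose is at (288,68), with collars at (157,113) and (158,212). The bores look small, middle and large from left to right, which the gauge will confirm. The blue ring at the top right is not touched. Now the first collar.

```bash
cat >> h.py <<'E'
def find(x,y,tag,zc=.022,R=.033,z=.2,off=.075):
    "look from above at a ring expected at x,y; Hough circle of its upper rim"
    bot.goto([x,y-off,z],down(0)); c=bot.read_camera("wrist"); im=c["pixels"].copy()
    p=proj(c,[x,y,zc]); r=abs(proj(c,[x+R,y,zc])[0]-p[0])
    g=cv2.medianBlur(cv2.cvtColor(im,cv2.COLOR_BGR2GRAY),5)
    h=cv2.HoughCircles(g,cv2.HOUGH_GRADIENT,1.5,20,param1=90,param2=25,minRadius=int(r*.88),maxRadius=int(r*1.12))
    if h is None: print("none"); b=None
    else:
        # dark grey ring inside the circle, nearest the expected place
        best=[]
        for u,v,q in h[0]:
            m=np.zeros(g.shape,np.uint8); cv2.circle(m,(int(u),int(v)),int(q*.9),255,2)
            col=cv2.mean(im,m)[:3]; best.append((np.hypot(u-p[0],v-p[1])+(300 if max(col)>100 or max(col)-min(col)>30 else 0),u,v,q))
        b=min(best); cv2.circle(im,(int(b[1]),int(b[2])),int(b[3]),(0,255,0),1)
    cv2.circle(im,(int(p[0]),int(p[1])),2,(0,0,255),-1); cv2.imwrite(f"pics/{tag}.png",im)
    if b is None: return None
    X=ray(c,b[1],b[2],zc); print(tag,"px",b,"pred r",r,"->",X.round(4)); return X[:2]
def st(s=""): print(s,"open %.3f grip %.1f t %.1f"%(bot.current_opening(),bot.current_grip_force(),bot.current_clock()),np.round(bot.current_contact_force(),1),np.round(bot.current_ee_pos(),4))
def pick(x,y,a,z=.003,N=30):
    "grip across, open, quarter turn, grip again: centres the ring on the tool"
    bot.set_gripper(.98,N)
    b=a-np.pi/2 if a>0 else a+np.pi/2
    bot.goto([x,y,z+.05],down(b)); bot.line_to([x,y,z],max_speed=.1)
    bot.set_gripper(0,5); bot.set_gripper(.95)
    bot.goto([x,y,z],down(a)); bot.set_gripper(0,N); st("pick")
    bot.line_to([x,y,z+.12],max_speed=.2); st("lifted")
E
python3 - <<'E'
from h import *
c=np.load("c3.npy",allow_pickle=True).item()
print("tip",ray(c,288,68,.08),"left bin",ray(c,284,252,.004),"divider",ray(c,281,289,.01))
G=bot.goto([.608,-.035,.2],down(0)); c=bot.read_camera("wrist"); im=c["pixels"]
p=proj(c,[.608,.045,.08]); print(p); x0,y0=int(p[0])-60,int(p[1])-60
cr=im[max(0,y0):y0+120,x0:x0+120]; A=cv2.resize(cr,(480,cr.shape[0]*4),interpolation=cv2.INTER_CUBIC); print(x0,y0); np.save("c4.npy",c,allow_pickle=True)
X=find(.442,.128,"fa")
f=cv2.imread("pics/fa.png"); out=np.zeros((480,800,3),np.uint8); out[:A.shape[0],:480]=A; q=cv2.resize(f,(320,240)); out[:240,480:]=q; cv2.imwrite("pics/m4.png",out)
E
```

```text
tip [0.60805772 0.04510999 0.08      ] left bin [ 0.60595804 -0.17524856  0.004     ] divider [ 0.60202999 -0.22616108  0.01      ]
[279.81187986  98.62021667]
219 38
fa px (np.float64(126.17851287446516), np.float32(291.75), np.float32(227.25), np.float32(32.95)) pred r 35.69758547579153 -> [0.4579 0.0044 0.022 ]
```

View pics/m4.png

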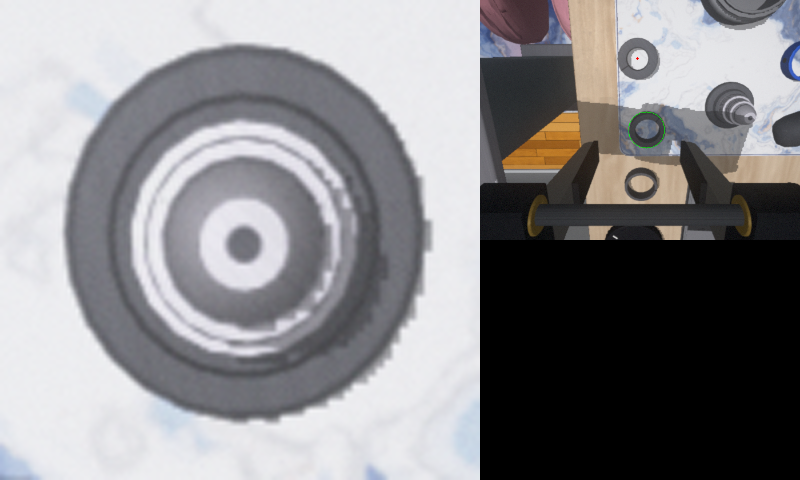

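The nose at (280,99) confirms the gauge at (0.608, 0.045). The first collar sits at the predicted place, but the brightness filter rejected it. I'll loosen the filter and go.

```bash
sed -i 's/max(col)>100/max(col)>150/' h.py; cat >> h.py <<'E'
G=np.array([.608,.045])
def gauge(a,tag,g=G):
    "slide the held ring down the gauge until it stops, let go, look"
    bot.line_to([*g,.14],rot=down(a),max_speed=.25); bot.line_to([*g,.085],max_speed=.15); st("over")
    f0=np.array(bot.current_contact_force()); z=.085
    while z>.024:
        z-=.003; bot.line_to([*g,z],max_speed=.06); f=np.array(bot.current_contact_force())-f0
        if f[2]>5: break
    st("stop"); bot.set_gripper(.97); bot.hold(.4)
    bot.line_to([*g,.15],max_speed=.2); bot.goto([g[0],g[1]-.08,.2],down(0))
    c=bot.read_camera("wrist"); cv2.imwrite(f"pics/{tag}.png",cv2.resize(c["pixels"][30:190,200:360],(480,480))); 
    s=bot.read_camera("side"); u=proj(s,[*g,.04]).astype(int); cv2.imwrite(f"pics/{tag}s.png",cv2.resize(s["pixels"][u[1]-30:u[1]+30,u[0]-30:u[0]+30],(320,320),interpolation=cv2.INTER_CUBIC))
    a=cv2.imread(f"pics/{tag}.png"); b=np.zeros((480,800,3),np.uint8); b[:,:480]=a; b[:320,480:]=cv2.imread(f"pics/{tag}s.png"); cv2.imwrite(f"pics/{tag}.png",b)
    # seated height from the apparent diameter is judged in the picture
    st("end")
E
python3 - <<'E'
from h import *
X=find(.442,.128,"fa2")
if X is not None and np.hypot(*(X-[.442,.128]))<.02:
    pick(*X,.785)
    if bot.current_opening()>.5: gauge(.785,"ga")
E
```

```text
fa2 px (np.float64(3.609326847004293), np.float32(279.75), np.float32(105.75), np.float32(37.45)) pred r 35.874187297900335 -> [0.4437 0.1253 0.022 ]
pick open 0.718 grip 30.0 t 25.9 [ 0.3  0.2 -0.1] [0.4437 0.1253 0.003 ]
lifted open 0.717 grip 30.0 t 26.6 [-1.2 -0.2 -0.4] [0.4429 0.1252 0.1219]
over open 0.717 grip 30.0 t 28.1 [ 0.4 -0.2 -0.4] [0.6076 0.0454 0.0853]
stop open 0.716 grip 30.0 t 30.3 [-1.7 -0.1  4.8] [0.6085 0.0449 0.0589]
end open 0.967 grip 0.0 t 32.6 [-0.1 -0.4 -0.7] [ 0.6071 -0.0339  0.1981]
```

View pics/ga.png

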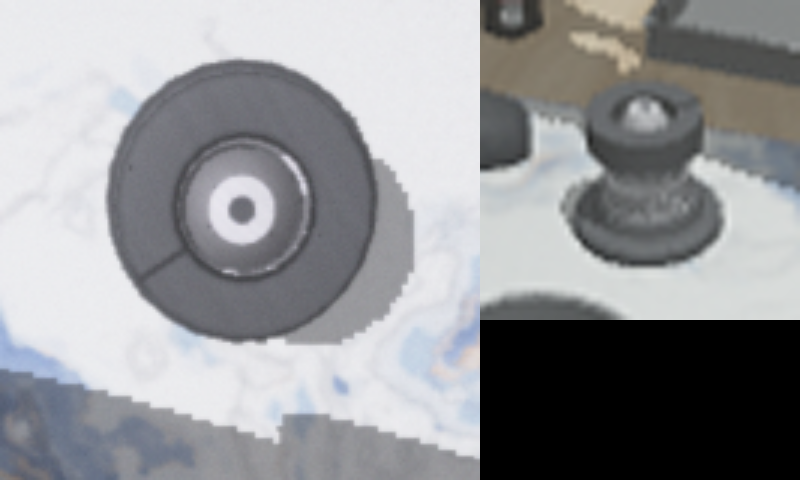

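The first collar is level on the top step (stopped with TCP at 0.059), so it has a small bore. It goes in the left compartment.

```bash
cat >> h.py <<'E'
def unseat(a,zl,N=40):
    bot.set_gripper(.97,N); bot.goto([*G,.15],down(a)); bot.line_to([*G,zl+.003],max_speed=.12)
    bot.set_gripper(0,N); st("grip"); bot.line_to([*G,.16],max_speed=.12); st("off")
    return bot.current_opening()>.5
def lay(x,y,a,z,o=.79):
    bot.line_to([x,y,.15],rot=down(a),max_speed=.25); st("above"); bot.line_to([x,y,z],max_speed=.1); st("low")
    bot.set_gripper(o); bot.hold(.2); bot.line_to([x,y,.15],max_speed=.2); st("up")
E
python3 - <<'E'
from h import *
if unseat(.785,.056): lay(.606,-.175,.785,.017)
X=find(.455,.004,"fb"); 
c=bot.read_camera("wrist"); cv2.imwrite("pics/fb_raw.png",c["pixels"])
E
```

```text
grip open 0.714 grip 40.0 t 34.9 [-0.9  0.3  2.3] [0.6083 0.0449 0.0596]
off open 0.716 grip 40.0 t 35.9 [-0.1  0.1 -0.4] [0.6073 0.0451 0.1588]
above open 0.716 grip 40.0 t 36.9 [ 0.1  0.  -0.5] [ 0.6059 -0.1737  0.1497]
low open 0.711 grip 40.0 t 38.4 [-0.4  0.1 -0.7] [ 0.6067 -0.1753  0.0179]
up open 0.790 grip 0.0 t 39.7 [-0.2  0.4 -0.2] [ 0.6051 -0.1746  0.1485]
fb px (np.float64(4.686058582771006), np.float32(282.75), np.float32(105.75), np.float32(35.8)) pred r 35.94987677768722 -> [0.4586 0.0016 0.022 ]
```

View pics/fb.png

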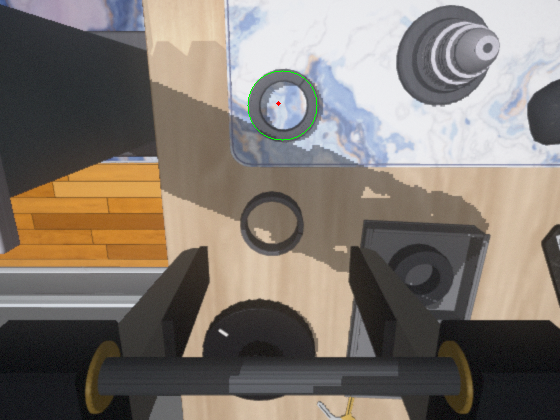

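The first collar lies flat in the left compartment at (423,275). The next is at (284,105), so I'll gauge that one now.

```bash
python3 - <<'E'
from h import *
pick(.460,.002,.785)
if bot.current_opening()>.5: gauge(.785,"gb")
E
```

```text
pick open 0.707 grip 30.0 t 45.5 [-0.2 -0.6 -1. ] [0.4599 0.002  0.003 ]
lifted open 0.705 grip 30.0 t 46.2 [-0.1  0.6 -1.3] [0.4591 0.0022 0.1218]
over open 0.707 grip 30.0 t 47.5 [-0.3 -0.  -1. ] [0.6075 0.0448 0.0852]
stop open 0.711 grip 30.0 t 51.2 [-2.6  0.1  5.5] [0.6083 0.045  0.0409]
end open 0.969 grip 0.0 t 53.6 [-0.7  0.7  0.3] [ 0.6071 -0.0339  0.1981]
```

View pics/gb.png

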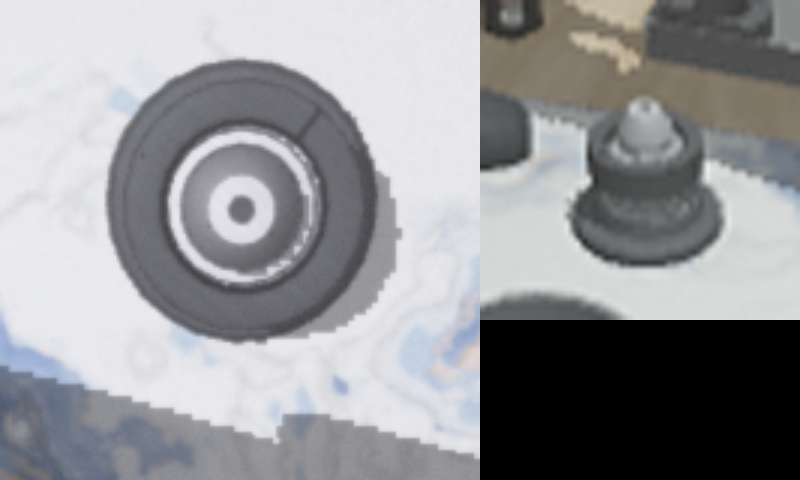

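The second collar is level on the middle step (stop at 0.041), so it goes into the tub.

```bash
python3 - <<'E'
from h import *
if unseat(.785,.038): lay(.6005,.247,.785,.064,.85)
bot.goto([.6,.175,.25],down(0)); t=bot.read_camera("wrist")["pixels"][20:220,180:400]
X=find(.444,-.115,"fc")
f=cv2.imread("pics/fc.png"); o=np.zeros((420,800,3),np.uint8); o[:,:560]=f; o[:218,560:]=cv2.resize(t,(240,218)); cv2.imwrite("pics/m5.png",o)
E
```

```text
grip open 0.706 grip 40.0 t 56.1 [-1.5 -0.3  3.7] [0.6082 0.0449 0.0415]
off open 0.706 grip 40.0 t 57.2 [ 0.3 -0.1 -1.3] [0.6073 0.0451 0.1588]
above open 0.706 grip 40.0 t 58.2 [-0.3 -0.7 -1.4] [0.6006 0.2459 0.1498]
low open 0.708 grip 40.0 t 59.2 [-0.2 -0.2 -1.6] [0.6013 0.2472 0.065 ]
up open 0.850 grip 0.0 t 60.4 [ 0.3 -0.5 -0.4] [0.6    0.2469 0.1491]
fc px (np.float64(6.881989005987973), np.float32(282.75), np.float32(108.75), np.float32(33.7)) pred r 35.82622787566413 -> [ 0.4484 -0.1194  0.022 ]
```

View pics/m5.png

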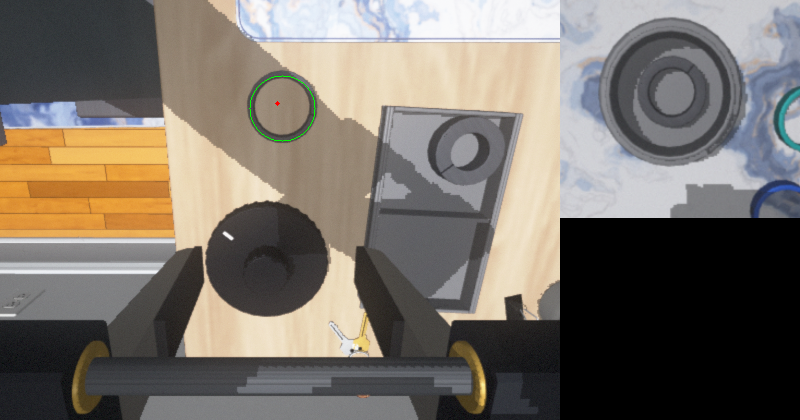

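The second collar is in the tub. The third is at (282,106), i.e. (0.448, -0.117).

```bash
python3 - <<'E'
from h import *
pick(.448,-.117,.785)
if bot.current_opening()>.5: gauge(.785,"gc")
E
```

```text
pick open 0.720 grip 30.0 t 67.4 [ 0.2 -0.7  0. ] [ 0.448 -0.117  0.003]
lifted open 0.719 grip 30.0 t 68.1 [-0.2 -0.1 -2.3] [ 0.4472 -0.1166  0.1218]
over open 0.720 grip 30.0 t 69.7 [ 0.7  0.5 -0.1] [0.6079 0.0445 0.0853]
stop open 0.721 grip 30.0 t 75.0 [-8.   0.6 18.4] [0.6088 0.0449 0.0251]
end open 0.967 grip 0.0 t 77.5 [0.1 0.6 0.1] [ 0.6071 -0.034   0.1982]
```

View pics/gc.png

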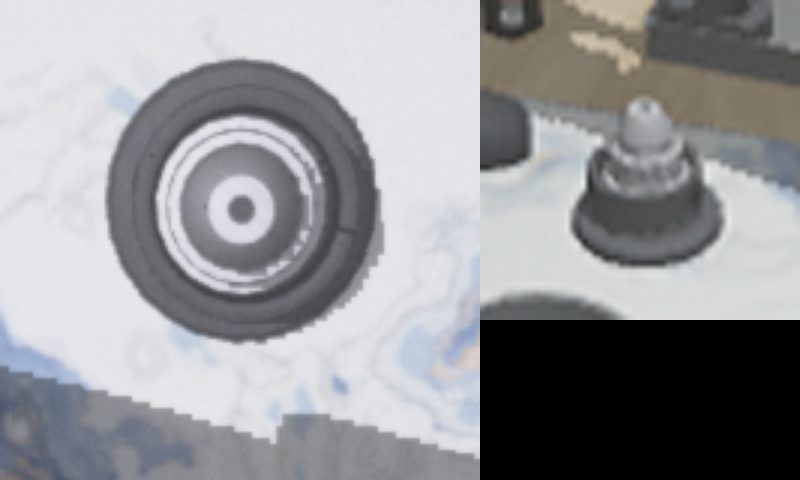

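The collar outline (inner circle 190 px, ring 222 px, ratio 0.85) sits down on the foot: bottom step, large bore. I'll loosely regrip crosswise and let go so it's fully settled, then put it in the right compartment.

```bash
python3 - <<'E'
from h import *
bot.goto([*G,.15],down(-.785)); bot.line_to([*G,.0235],max_speed=.12); bot.set_gripper(0,4); st("regrip"); bot.set_gripper(.97); bot.hold(.6); st()
bot.line_to([*G,.15],max_speed=.2)
if unseat(.785,.020): lay(.598,-.278,.785,.017)
bot.goto([.6,-.13,.33],down(0)); bot.hold(.3)
c=bot.read_camera("wrist")["pixels"]; s=bot.read_camera("scene")["pixels"]
o=np.zeros((300,800,3),np.uint8); o[:,:400]=cv2.resize(c,(400,300)); o[:,400:]=cv2.resize(s[140:365,170:470],(400,300)); cv2.imwrite("pics/end.png",o)
E
```

```text
regrip open 0.708 grip 4.0 t 80.0 [-1.4 -0.4  2.4] [0.6083 0.045  0.0239]
 open 0.970 grip 0.0 t 81.2 [ 0.3  0.9 -0.5] [0.608  0.045  0.0235]
grip open 0.721 grip 40.0 t 85.2 [-1.1 -0.1  3.8] [0.6083 0.0449 0.0234]
off open 0.718 grip 40.0 t 86.5 [ 0.   0.  -1.5] [0.6073 0.0451 0.1588]
above open 0.717 grip 40.0 t 88.0 [ 0.2 -0.8 -0.8] [ 0.5982 -0.2766  0.15  ]
low open 0.715 grip 40.0 t 89.5 [ 0.8 -1.1 -0.2] [ 0.5986 -0.2784  0.0179]
up open 0.790 grip 0.0 t 90.8 [-0.   0.8  0. ] [ 0.5972 -0.2775  0.1484]
```

View pics/end.png

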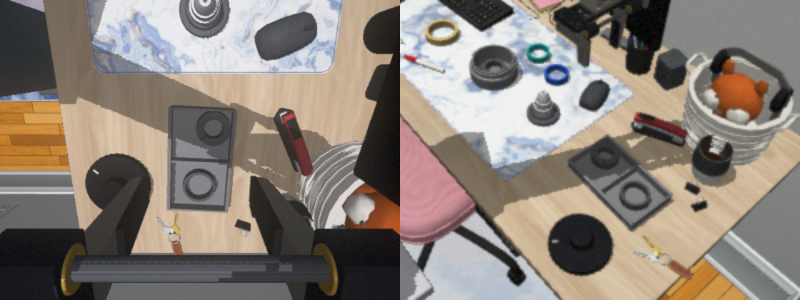

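Both tray collars lie flat in their compartments, at (212,125) and (200,184). The lid is flat on the desk at (118,182), the tub holds the middle collar, and nothing else has moved. I'm handing it in.

```bash
python3 -c "
from workcell import bot
print(bot.job_done(),bot.current_clock())"
```

```text
the job is handed in; nothing more can be done
the job is handed in; nothing more can be done
```

The lid is off and on the desk. The three collars present, left to right, went to the tray's left compartment (top step), the tub (middle) and the tray's right compartment (bottom). The job is handed in at about 93 s on the clock; no verdict came back.

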